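# Dress the edge of a clock plate with forward file strokes

### The arm

A 6-joint arm with a two-finger parallel gripper is mounted at the origin on the work surface. World frame = base frame: x ahead of the robot, y to its left, z up, the work surface at z = 0. Lengths are in mm, angles in rad, forces in N, time in s.
With the tool pointing down it reaches from about 300 to 775 mm from the base axis. Payload 14.6 kg.
Tool frame: the origin (TCP) lies midway between the tips of the shut fingers; the grasp point (between the pads) lies 19 mm behind it (manip.grip_point_offset is the distance from the TCP to the grasp point, in mm); x points along the fingers, z is the direction in which the jaws open and shut, and the axes are right-handed (so a half turn about x gives the same grasp; the last joint's range is limited). The gripper opens to 94 mm and grips with 3 to 60 N. Pads are 16 mm wide; open, the fingers measure 119 mm over their backs; the gripper's body (75 mm by 177 mm) begins 78 mm behind the grasp point.
Start: joints at [-1.179, 0.3, 1.521, -0, 1.321, -0.067], TCP at [243.572, -493.114, 181.246] pointing down, gripper open.
Joint ranges: [-3.03, 3.03], [-0.79, 2.21], [0.23, 2.52], [-1.04, 4.18], [0, 3.07], [-2.55, 2.55]. Speed limits (rad/s): [2.22, 2.22, 2.57, 3.14, 3.14, 3.14].

### API

Orientations are given as [roll, pitch, yaw] about the fixed x, y, z axes, in that order (R = Rz(yaw) Ry(pitch) Rx(roll)).
In Python, from cell import manip, camera, calibration, order gives the robot as it stands.
- The arm moves only by the tool jog_arm, never from a script. Its arguments are lists of equal length, an entry for each row: "turn": the turn, a rotation vector about the tool's x, y, z in degrees, a list of three; "dp": the shift along the tool's x, y, z in cm, a list of three; "gripper": the closure, from 0 (fully open) to 1 (shut). In form: {"turn": [[ax, ay, az], ...], "dp": [[tx, ty, tz], ...], "gripper": [gripper, ...]}. A call has 1 to 8 rows; each row shifts and turns the pose as measured when the row begins, along the tool's axes as they then stand; what a row does not reach is not made up. A row lasts 1/8 s, in which the tool goes at most 62.5 mm and 10.7 degrees, less where a joint would pass 70% of its speed; a pose out of reach is approached as far as the arm can. A call is refused whole if a number of a shift passes 6.25 or a number of a turn 10.7, either way. A call with a gripper value outside its range is refused whole. The fingers move at their own pace and stop on an object; "grip_force" is the grip in N (left out, the last holds). Time passes only in rows, so rows that do not move let the fingers close. It gives the time, the measured TCP pose, the force and the opening at its end, in the units of the state.
- manip.read_state(): the state, without advancing time (a new reading comes with each control period).
- camera(name): name is "scene" or "top" or "wrist"; returns (picture, depth): 400x640x3 uint8, red, green, blue; 400x640 float32, mm along the optical axis (not along the pixel's ray), 0 where there is no reading.
- calibration(name): a dict with "K" (3x3 intrinsics, pixels), "world_from_camera" (4x4, takes a point from camera to world coordinates). Camera axes: x right, y down, z forward; pixel columns grow to the right and rows downward; lengths in mm; the calibration is good to about 2 mm. A picture is of the moment at which its call begins: read the wrist's pose just before it. calibration takes no time and is no camera call; for the wrist camera it gives the pose at the moment of the call.
- order.sign_off(): hands the job in, once; it reports no verdict.
The state is a dict: "clock": time; "joints": joint angles; "qd": joint speeds; "effort": joint torques, N m; "eef_pos": TCP position; "eef_rot": TCP orientation; "wrist_force": force on the tool from outside, world axes, zero at the start; "moment": the same for the moment, N m; "finger_gap": finger opening in mm.
Only numpy, scipy, OpenCV 4.12 (cv2) and the standard library are available. Lean on these libraries where they do the work, as an engineer would, in place of code of your own. Each camera call takes 0.05 s, during which the arm holds its last target.

### The job

Take the block file from its green mat and give the top edge of the brass plate in the vise two full forward strokes, round nose leading, file flat and square across the edge, pressing on steadily with about 8 newtons (never more than 15) from near the nose to near the red heel. File on the forward strokes only: lift it clear for each return, never dragging it back over the brass. Touch the vise and the plate with nothing but the file, leave the other things on the bench where they lie, and finally lay the file back flat in the middle of the mat, handle up, and let go.

Things in the scene. Friction and masses are not known exactly. Their poses are not given: they have to be found in the camera images.
- file: Block file: flat steel file 150 x 24 x 6 mm, teeth underneath, a wooden handle bar on its back, 40 mm tall in all, about 0.22 kg. Origin: centre of the underside (filing face); x along the file to the rounded nose, z up. A red band marks the heel (-x). Forward stroke = the file's +x. The rounded nose beyond the 150 mm is looks only. Starts flat on the mat, nose within 35 degrees of straight away from the robot.
- file_handle (a point): Middle of the file's upright wooden handle bar, 30 mm above the filing face: where to pinch it across its width, from above. The bar is 80 mm long (along the file), 18 mm wide, its top at 40 mm and its foot at 6 mm above the filing face.
- file_nose (a point): Front end of the file's filing face, on its centre line: 75 mm along +x from the file's origin. It leads in a forward stroke.
- vise: Small blue vise fixed to the bench, foot 130 x 100 x 14 mm. Origin: centre of the foot's underside; z up, y along the jaws, x = direction of the forward stroke, across the jaws, within 20 degrees of straight away from the robot (the clamping screw is on the +x side). Jaw tops at 60 mm, jaws 90 mm long, 56 mm over both.
- vise_jaws (a point): Middle of the jaw mouth, level with the jaw tops. Here a brass clock plate 70 mm wide (along the vise's y) and 4 mm thick (along x) stands upright. Its straight, level top edge is 14 to 38 mm above this point, set differently each time and NOT measured: find it by touch. The jaws are rubber-lined: pressed down, the plate gives about 1 mm for each 6 N and springs back.
- plate (a joint): How far the brass plate is dragged along the vise's x in its rubber-lined jaws, in m: 0 at rest, positive when the file drags it forward, negative when it is dragged back. Sprung, about 1 mm per newton, 10 mm at most. Below -1.5 mm (1.5 N backward) counts as filing backwards.
- mat: Green rest mat, 200 x 90 x 4 mm, fixed to the bench; the file lies on it at the start and belongs in its middle at the end. Origin: centre of its underside on the bench; x along its length.
- wheel: Bystander: brass gear wheel lying flat, 58 mm across, its arbor 24 mm tall. Origin: centre of its underside.
- driver: Bystander: short screwdriver, orange handle, 130 mm long, lying along its own x on the bench.
- tin: Bystander: small amber jar, 44 mm across and 35 mm tall. Origin: centre of its underside.
Not all that is in view belongs to the job. Of the things that look like the file, the smallest one is meant.

How it is judged (in metres and radians):
On the way, in this order (a step that is already met when the one before it is completed fails the run):
1. first stroke begins: the front part of the file (its middle at least 35 mm short of the plate) is pressed flat and square on the brass edge with over 4 N (contact force between file and vise above 4 N and angle between the x axis of file and the x axis of vise, either way round below 0.2 rad and angle between file's own z axis and vertical below 0.14 rad and z of file in the frame of vise above 0.066 m and x of file_nose in the frame of vise above 0 m and x of file in the frame of vise below -0.035 m), for 0.1 s.
2. first stroke, the file's middle 25 to 5 mm short of the plate, still pressed on with over 4 N (contact force between file and vise above 4 N and angle between the x axis of file and the x axis of vise, either way round below 0.2 rad and angle between file's own z axis and vertical below 0.14 rad and z of file in the frame of vise above 0.066 m and x of file_nose in the frame of vise above 0 m and x of file in the frame of vise between -0.025 and -0.005 m), for 0.05 s.
3. first stroke, the file's middle 5 to 25 mm past the plate, still pressed on with over 4 N (contact force between file and vise above 4 N and angle between the x axis of file and the x axis of vise, either way round below 0.2 rad and angle between file's own z axis and vertical below 0.14 rad and z of file in the frame of vise above 0.066 m and x of file_nose in the frame of vise above 0 m and x of file in the frame of vise between 0.005 and 0.025 m), for 0.05 s.
4. first stroke is completed: the file's middle at least 35 mm past the plate, still pressed on with over 4 N (contact force between file and vise above 4 N and angle between the x axis of file and the x axis of vise, either way round below 0.2 rad and angle between file's own z axis and vertical below 0.14 rad and z of file in the frame of vise above 0.066 m and x of file_nose in the frame of vise above 0 m and x of file in the frame of vise above 0.035 m), for 0.05 s.
5. the file is lifted clear of the plate before it goes back (contact force between file and vise below 0.05 N and x of file in the frame of vise above 0.02 m), for 0.1 s.
6. second stroke begins: the front part of the file (its middle at least 35 mm short of the plate) is pressed flat and square on the brass edge with over 4 N (all of step 1), for 0.1 s.
7. second stroke, the file's middle 25 to 5 mm short of the plate, still pressed on with over 4 N (all of step 2), for 0.05 s.
8. second stroke, the file's middle 5 to 25 mm past the plate, still pressed on with over 4 N (all of step 3), for 0.05 s.
9. second stroke is completed: the file's middle at least 35 mm past the plate, still pressed on with over 4 N (all of step 4), for 0.05 s.
10. the file is lifted clear of the plate before it goes back (all of step 5), for 0.1 s.
At the end, for the whole second after the job is handed in: The file lies flat on the green mat, handle up (tilt under 0.08 rad), its middle within 30 mm of the mat's middle, released and at rest; the plate stands untouched, sprung back to within 1 mm (horizontal distance between file and mat below 0.03 m and height (world z) of file below 0.009 m and angle between file's own z axis and vertical below 0.08 rad and linear speed of file below 0.02 m/s and angular speed of file below 0.2 rad/s and contact force between file and the fingers below 0.05 N and value of joint plate between -0.001 and 0.001 m).
It fails at once if the file presses on the plate or vise with more than 15 N (contact force between file and vise above 15 N).
It fails at once if the plate is dragged backwards by more than 1.5 mm: filing on the return (value of joint plate below -0.0015 m).
It fails at once if the gripper or the arm touches the vise or the plate (contact force between any of the fingers, the arm and vise above 0.5 N).
It fails at once if the gear wheel, the screwdriver or the jar is moved by more than 15 mm (distance of any of wheel, driver, tin from where it was at the start of the episode above 0.015 m).
It also fails if it takes over 72 s, if anything falls off the work surface, if the arm or the gripper's body presses on something with over 40 N, if the wrist force passes 120 N, or if a joint passes its speed limit or range.

## Working session

There is one attempt and no reset: what is moved stays moved. The work goes in short steps, Python scripts to look and compute and a tool call to move; the robot and the scene stay as the last step left them, time stands still between calls to the robot, and variables do not carry over. Pictures are saved under pics/ and viewed, and the job is handed in when it is done.

Besides the shell and the picture viewer there is one more tool, called after "Call:" as name(argument=value, ...), one argument or row to a line, values as JSON. jog_arm: Moves the arm, as the interface text tells. Its arguments: {"type":"object","properties":{"turn":{"type":"array","items":{"type":"array","items":{"type":"number"}}},"dp":{"type":"array","items":{"type":"array","items":{"type":"number"}}},"gripper":{"type":"array","items":{"type":"number"}},"grip_force":{"type":"number"}},"required":["turn","dp","gripper"]}

```bash
mkdir -p pics; ls; python3 - <<'E'
from cell import manip,camera,calibration
import cv2,numpy as np
for n in ("scene","top"):
    p,d=camera(n); cv2.imwrite(f"pics/{n}0.png",p[:,:,::-1]); np.savez(f"{n}0.npz",p=p,d=d,**calibration(n))
    print(n,calibration(n))
s=manip.read_state(); print(s)
E
```

```text
pics
scene {'K': array([[382.17423438,   0.        , 317.47221997],
       [  0.        , 382.17423438, 199.22610376],
       [  0.        ,   0.        ,   1.        ]]), 'world_from_camera': array([[-7.33253740e-01,  4.20961564e-01, -5.33975950e-01,
         1.02009890e+03],
       [ 6.79587179e-01,  4.79544216e-01, -5.55156384e-01,
         4.84960947e+02],
       [ 2.23655783e-02, -7.69953704e-01, -6.37707672e-01,
         6.88647923e+02],
       [ 0.00000000e+00,  0.00000000e+00,  0.00000000e+00,
         1.00000000e+00]])}
top {'K': array([[510.00337283,   0.        , 328.21153136],
       [  0.        , 510.00337283, 193.10569978],
       [  0.        ,   0.        ,   1.        ]]), 'world_from_camera': array([[ 8.07919810e-03, -9.94241974e-01,  1.06853277e-01,
         3.80214734e+02],
       [-9.99557513e-01, -1.10887344e-02, -2.76010440e-02,
        -2.04772804e+01],
       [ 2.86269841e-02, -1.06583002e-01, -9.93891624e-01,
         1.23346450e+03],
       [ 0.00000000e+00,  0.00000000e+00,  0.00000000e+00,
         1.00000000e+00]])}
{'clock': 0.1, 'joints': array([-1.17861442e+00,  3.00413911e-01,  1.52149177e+00, -1.10124530e-05,
        1.32071646e+00, -6.65774926e-02]), 'qd': array([-0.00241606, -0.00318609, -0.00225911, -0.00041011, -0.00067937,
        0.00059525]), 'effort': array([ 1.07043561e-03, -5.32642722e+01, -3.53285050e+01,  7.09787384e-02,
        2.35055108e-02, -4.62749676e-05]), 'eef_pos': array([ 243.46813813, -492.89320888,  180.75549865]), 'eef_rot': array([3.08537637, 1.56976679, 1.97334217]), 'wrist_force': array([-0.50190098, -0.62863495,  0.29256608]), 'moment': array([-0.02547408,  0.0282744 ,  0.04618078]), 'finger_gap': 94.13658909333179}
```

View pics/scene0.png

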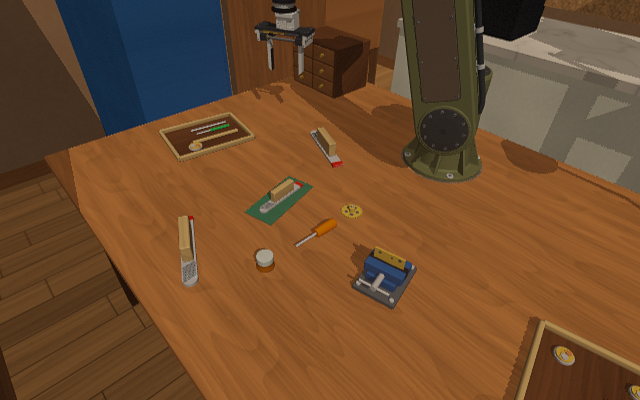

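View pics/top0.png

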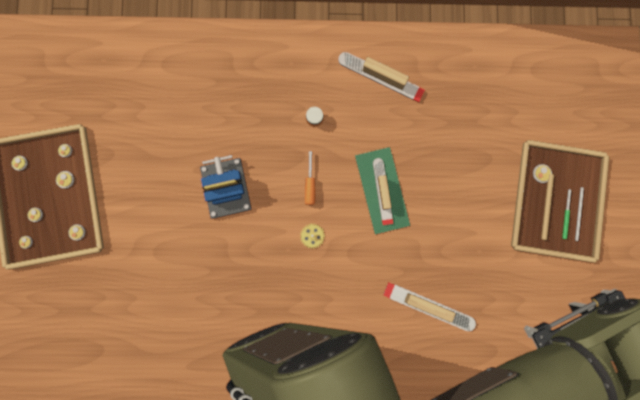

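The scene view shows the file on the green mat (~280,195), the vise (~385,275), the driver, wheel and jar, plus two larger look-alike files off the mat. In the top view the mat is at (382,190), the vise at (225,187), the wheel at (312,236), the driver at (310,180) and the jar at (314,116). Next I'll measure them.

```bash
cat > h.py <<'E'
import numpy as np,cv2
def cloud(d,K,T):
    v,u=np.mgrid[:d.shape[0],:d.shape[1]]
    P=np.stack([(u-K[0,2])/K[0,0]*d,(v-K[1,2])/K[1,1]*d,d],-1)
    return P@T[:3,:3].T+T[:3,3]
def rect(xy):
    r=cv2.minAreaRect(xy.astype(np.float32)); b=cv2.boxPoints(r)
    e=[b[1]-b[0],b[2]-b[1]]; l=[np.linalg.norm(x) for x in e]; i=int(np.argmax(l))
    a=np.degrees(np.arctan2(e[i][1],e[i][0])); return np.round(r[0],1),np.round(sorted(l),1),round(float(a),1)
E
python3 - <<'E'
from h import *
for n in("top","scene"):
    z=np.load(n+"0.npz"); W=cloud(z['d'],z['K'],z['world_from_camera']); p=z['p']; hsv=cv2.cvtColor(p,cv2.COLOR_RGB2HSV)
    H,S,V=[hsv[...,i].astype(int) for i in range(3)]
    ok=z['d']>0
    X,Y,Z=W[...,0],W[...,1],W[...,2]
    print(n,'table z',np.median(Z[ok&(abs(X-450)<200)&(abs(Y)<300)]))
    def rep(nm,m):
        m=m&ok
        if m.sum()<5: print(nm,m.sum());return
        print(nm,m.sum(),rect(W[m][:,:2]),'z',np.round(np.percentile(Z[m],[2,50,98]),1))
    green=(H>60)&(H<90)&(S>80)&ok
    lab,st=cv2.connectedComponentsWithStats(green.astype(np.uint8))[1:3]
    k=1+np.argmax(st[1:,4]); g=lab==k
    rep('mat',g); c=W[g][:,:2].mean(0); print(c)
    near=(np.hypot(X-c[0],Y-c[1])<110)
    rep('file handle',near&(Z>30)&(Z<60))
    rep('file all', near&(Z>7)&(Z<60))
    red=((H<6)|(H>174))&(S>150)&near; rep('red',red)
    if red.any(): print(W[red].mean(0))
    blue=(H>100)&(H<130)&(S>120)&(X>250)&(X<700)&(abs(Y)<500);rep('blue',blue&(Z<80))
    cb=np.median(W[blue&ok],axis=0); nv=(np.hypot(X-cb[0],Y-cb[1])<100); print(cb)
    for a,b in((8,22),(50,66),(66,110)): rep(f'vise {a}-{b}',nv&(Z>a)&(Z<b))
E
```

```text
top table z 0.6302799100428729
mat 1596 (array([ 521.9, -185.5]), array([ 82.2, 191.1], dtype=float32), 14.2) z [-1.   3.8  8.9]
[ 522.63820919 -184.8974386 ]
file handle 272 (array([ 512.2, -186.9]), array([18.8, 79.6], dtype=float32), 9.4) z [34.1 43.4 48.1]
file all 885 (array([ 523.1, -185.1]), array([161.2, 207.4], dtype=float32), 45.0) z [ 7.1 10.8 46.8]
red 37 (array([ 444. , -197.9]), array([ 8.7, 23.2], dtype=float32), -79.5) z [ 5.7 10.6 14. ]
[ 443.96933858 -197.8550952    10.21490761]
blue 736 (array([521.7, 191.6]), array([68.5, 86.1], dtype=float32), -76.1) z [33.1 58.9 63.8]
[510.84029227 188.69593135  58.92266214]
vise 8-22 1064 (array([523.9, 181.6]), array([123.1, 130.3], dtype=float32), 13.7) z [ 8.6 13.4 19. ]
vise 50-66 862 (array([538.3, 196.8]), array([90.7, 91.3], dtype=float32), 13.4) z [51.7 59.2 64. ]
vise 66-110 101 (array([521.3, 192.3]), array([ 4.8, 69.9], dtype=float32), -76.4) z [67.2 85.1 90.1]
scene table z 0.05892381508562039
mat 660 (array([ 523.3, -184.8]), array([ 89.3, 199. ], dtype=float32), 14.6) z [1.  3.4 6. ]
[ 557.46702723 -165.78550475]
file handle 192 (array([ 514.8, -184.5]), array([21.4, 78.5], dtype=float32), 8.1) z [30.8 41.9 45.9]
file all 501 (array([ 530.2, -193.2]), array([ 57.8, 160.6], dtype=float32), 3.8) z [ 7.6 21.4 45.2]
red 1
[ 449.07354821 -183.41185436   10.00547854]
blue 515 (array([528.3, 196.3]), array([62. , 88.6], dtype=float32), -76.2) z [24.6 58.8 61.8]
[543.71891142 209.34036737  58.75432549]
vise 8-22 767 (array([523.8, 195. ]), array([ 99.8, 130.9], dtype=float32), 13.4) z [ 8.9 13.6 20. ]
vise 50-66 682 (array([543.2, 200.2]), array([90.2, 92.1], dtype=float32), -74.0) z [50.6 59.3 65. ]
vise 66-110 260 (array([523.5, 194.7]), array([ 7.7, 69.4], dtype=float32), -77.7) z [66.9 79.7 88.4]
```

```bash
cat >> h.py <<'E'
from scipy.spatial.transform import Rotation as Ro
def Rdown(yaw_deg,flip=False):
    # tool x down, tool z across file (perp to file x at yaw). 
    a=np.radians(yaw_deg); f=np.array([np.cos(a),np.sin(a),0]); l=np.array([-np.sin(a),np.cos(a),0])
    z=l*(-1 if flip else 1); x=np.array([0,0,-1.]); y=np.cross(z,x)
    return np.stack([x,y,z],1)
def cur(s): return Ro.from_euler('xyz',s['eef_rot']).as_matrix()
def delta(s,p,R):
    C=cur(s); return np.round(C.T@(np.array(p)-s['eef_pos'])/10,3), np.round(Ro.from_matrix(C.T@R).as_rotvec(degrees=True),2)
E
python3 - <<'E'
from h import *; from cell import manip
s=manip.read_state(); print(cur(s).round(3))
for f in(0,1): print(f,delta(s,[512,-187,190],Rdown(9.4,f)))
E
```

```text
[[-0.     0.897  0.443]
 [ 0.001  0.443 -0.897]
 [-1.     0.    -0.001]]
0 (array([ -0.906,  37.623, -15.536]), array([-1.6311e+02, -1.0000e-02, -8.0000e-02]))
1 (array([ -0.906,  37.623, -15.536]), array([ 1.689e+01, -6.000e-02,  1.000e-02]))
```

Call:
jog_arm(
  turn=[
    [0,0,0],
    [0,0,0],
    [0,0,0],
    [0,0,0],
    [0,0,0],
    [0,0,0],
    [5,0,0],
    [10,0,0],
  ],
  dp=[
    [0,4.8,-2],
    [0,4.8,-2],
    [0,4.8,-2],
    [0,4.8,-2],
    [0,4.8,-2],
    [0,4.8,-2],
    [0,4.8,-2],
    [0,3,-1],
  ],
  gripper=[0,0,0,0,0,0,0,0],
  grip_force=60,
)

```text
clock: 1.1
eef_pos: [512.9, -189.7, 178.8]
eef_rot: [-2.625, 1.566, 2.274]
wrist_force: [-0.0, -0.6, 0.1]
finger_gap: 93.9
```

```bash
python3 - <<'E'
from h import *; from cell import manip,camera,calibration
s=manip.read_state(); print(s)
for f in(1,): print(f,delta(s,[512,-187,190],Rdown(9.4,f)))
n='wrist';c=calibration(n)
p,d=camera(n); cv2.imwrite("pics/w1.png",p[:,:,::-1]); np.savez("w1.npz",p=p,d=d,**c)
E
```

```text
{'clock': 1.1, 'joints': array([-0.42233791,  0.29773482,  1.52965344,  0.00221918,  1.3187063 ,
        0.96119738]), 'qd': array([ 0.42746986,  0.27954218, -0.35586812, -0.00264225,  0.0741997 ,
        1.86950481]), 'effort': array([ -1.22235406, -55.63062787, -32.89175749,   0.20540186,
        -0.16236166,  -4.32927266]), 'eef_pos': array([ 512.90661946, -189.66941845,  178.77534389]), 'eef_rot': array([-2.62526514,  1.56580833,  2.27382651]), 'wrist_force': array([-0.0232566 , -0.63043298,  0.08049453]), 'moment': array([ 0.02124715,  0.0226522 , -0.00245711]), 'finger_gap': 93.92231828510496}
1 (array([-1.121, -0.042, -0.284]), array([ 1.3 , -0.25,  0.14]))
```

View pics/w1.png

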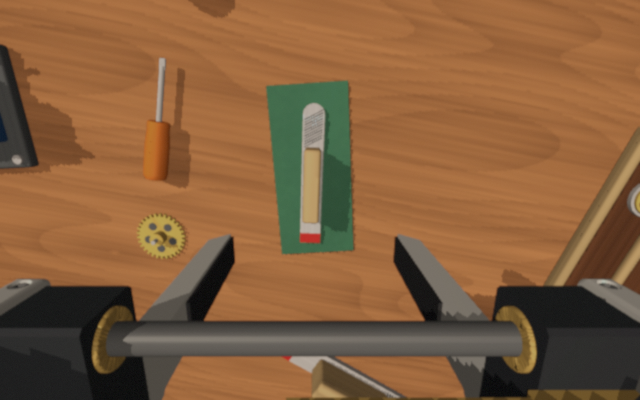

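The wrist view shows the file at (313,172), nose up, with its red heel at (310,239), roughly upright in the mat, which spans (270–350, 85–250).

```bash
python3 - <<'E'
from h import *
from cell import manip,camera,calibration
c=calibration('wrist');p,d=camera('wrist');s=manip.read_state()
print(delta(s,[512,-187,190],Rdown(9.4,1)), s['qd'].round(3))
W=cloud(d,c['K'],c['world_from_camera']);X,Y,Z=[W[...,i] for i in range(3)]
hsv=cv2.cvtColor(p,cv2.COLOR_RGB2HSV); H,S,V=[hsv[...,i].astype(int) for i in range(3)]
near=(np.hypot(X-517,Y+187)<125)&(d>0)&(Z<60)
def rep(nm,m):
    m=cv2.morphologyEx(m.astype(np.uint8),cv2.MORPH_OPEN,np.ones((3,3),np.uint8))>0
    print(nm,m.sum(),rect(W[m][:,:2]),W[m].mean(0).round(1),'z',np.round(np.percentile(Z[m],[2,50,98]),1))
mat=near&(H>60)&(H<90)&(S>80);rep('mat',mat)
rep('handle',near&(Z>36))
red=near&((H<6)|(H>174))&(S>150);rep('red',red)
rep('blade',near&(S<60)&(Z>4)&(Z<20))
rep('file',near&(Z>4)&~mat&((S<60)|(Z>30)|red)&(V>60))
E
```

```text
(array([-1.157, -0.076, -0.287]), array([ 1.35, -0.27,  0.15])) [-0.06  -0.025  0.037 -0.012 -0.003 -0.237]
mat 8997 (array([ 522.1, -184.7]), array([ 87.1, 196.7], dtype=float32), 14.1) [ 531.8 -182.9    3.2] z [1.6 3.2 4.8]
handle 1238 (array([ 514.4, -185.2]), array([17.8, 79.2], dtype=float32), 9.6) [ 516.1 -184.5   42.9] z [40.4 43.  44.6]
red 159 (array([ 444. , -196.2]), array([11.9, 23.3], dtype=float32), -80.5) [ 444.9 -196.     9.5] z [ 8.3  9.6 10.8]
blade 1115 (array([ 525.5, -183.4]), array([ 23.6, 149.3], dtype=float32), 8.9) [ 554.7 -178.6    9.4] z [ 7.7  9.3 11.2]
file 2737 (array([ 519.6, -183.9]), array([ 24.3, 161.1], dtype=float32), 8.9) [ 527.1 -182.7   24.6] z [ 8.  10.4 44.4]
```

Call:
jog_arm(
  turn=[
    [1.3,-0.3,0.1],
    [0,0,0],
    [0,0,0],
    [0,0,0],
  ],
  dp=[
    [3,0.1,-0.4],
    [4,0,0],
    [3,0,0],
    [0,0,0],
  ],
  gripper=[0.3,0.4,0.4,0.4],
)

```text
clock: 1.7
eef_pos: [511.4, -187.1, 75.5]
eef_rot: [-1.244, 1.569, -2.64]
wrist_force: [-0.4, 0.2, -0.0]
finger_gap: 58.1
```

```bash
python3 - <<'E'
from h import *; from cell import manip
s=manip.read_state();print(s['qd'].round(3));print(delta(s,[514.2,-185.5,15.5],Rdown(9.4,1)))
E
```

```text
[-0.009 -0.033 -0.028 -0.001  0.014 -0.019]
(array([ 6.002,  0.317, -0.109]), array([0.61, 0.04, 0.11]))
```

Call:
jog_arm(
  turn=[
    [0.6,0,0.1],
    [0,0,0],
    [0,0,0],
    [0,0,0],
    [0,0,0],
  ],
  dp=[
    [2,0.3,-0.1],
    [2,0,0],
    [1.5,0,0],
    [0.2,0,0],
    [0,0,0],
  ],
  gripper=[0.4,0.4,0.4,0.4,0.4],
)

```text
clock: 2.33
eef_pos: [515.9, -188.7, 22.9]
eef_rot: [0.867, 1.564, -0.536]
wrist_force: [0.1, -0.3, 0.8]
finger_gap: 56.6
```

```bash
python3 - <<'E'
from h import *; from cell import manip
s=manip.read_state();print(s['qd'].round(3));print(delta(s,[514.2,-185.5,15.5],Rdown(9.4,1)))
E
```

```text
[-0.003 -0.002 -0.004 -0.     0.003 -0.004]
(array([ 0.74 , -0.118, -0.345]), array([ 0.23,  0.27, -0.32]))
```

Call:
jog_arm(
  turn=[
    [0.2,0.3,-0.3],
    [0,0,0],
  ],
  dp=[
    [0.7,-0.1,-0.3],
    [0,0,0],
  ],
  gripper=[0.4,0.4],
)

```text
clock: 2.58
eef_pos: [514.8, -185.9, 16.5]
eef_rot: [1.786, 1.57, 0.38]
wrist_force: [0.1, 0.8, 0.3]
finger_gap: 56.5
```

```bash
python3 - <<'E'
from h import *; from cell import manip
s=manip.read_state();print(s['qd'].round(3));print(delta(s,[514.2,-185.5,15.5],Rdown(9.4,1)))
E
```

```text
[-0.001 -0.014 -0.013 -0.001  0.004 -0.002]
(array([ 0.101, -0.048, -0.052]), array([ 0.03, -0.01, -0.06]))
```

Call:
jog_arm(
  turn=[
    [0,0,0],
    [0,0,0],
    [0,0,0],
    [0,0,0],
    [0,0,0],
    [0,0,0],
  ],
  dp=[
    [0.1,0,0],
    [0,0,0],
    [0,0,0],
    [0,0,0],
    [0,0,0],
    [0,0,0],
  ],
  gripper=[1,1,1,1,1,1],
  grip_force=60,
)

```text
clock: 3.32
eef_pos: [515.1, -185.9, 15.9]
eef_rot: [1.47, 1.569, 0.064]
wrist_force: [0.0, -0.1, -0.1]
finger_gap: 16.7
```

```bash
python3 - <<'E'
from h import *; from cell import manip
s=manip.read_state();print(s['qd'].round(3),s['finger_gap'],s['wrist_force'],s['moment']);print(delta(s,[514.2,-185.5,15.5],Rdown(9.4,1)))
E
```

```text
[ 0.001  0.     0.001  0.001 -0.    -0.   ] 16.684770032686256 [ 0.00060735 -0.11132123 -0.13985402] [0.01186815 0.04268512 0.0164409 ]
(array([ 0.04 , -0.077, -0.058]), array([ 0.05,  0.01, -0.09]))
```

Call:
jog_arm(
  turn=[
    [0,0,0],
    [0,0,0],
    [0,0,0],
    [0,0,0],
    [0,0,0],
  ],
  dp=[
    [-2,0,0],
    [-4,0,0],
    [-5,0,0],
    [-4,0,0],
    [0,0,0],
  ],
  gripper=[1,1,1,1,1],
)

```text
clock: 3.95
eef_pos: [513.6, -185.5, 168.4]
eef_rot: [-2.379, 1.568, 2.498]
wrist_force: [0.2, 0.2, -2.9]
finger_gap: 16.6
```

```bash
python3 - <<'E'
from h import *; from cell import manip
s=manip.read_state();print(s['qd'].round(3),s['finger_gap'],s['wrist_force'],s['moment'],s['joints'].round(2));print(delta(s,[478,183,165],Rdown(13.5,1)))
E
```

```text
[-0.002  0.034  0.056  0.001 -0.02  -0.001] 16.562934481543344 [ 0.24954915  0.2013193  -2.90287172] [ 0.01628034 -0.0465934   0.01002787] [-0.41  0.3   1.55  0.    1.29  0.99]
(array([  0.421,   2.533, -36.935]), array([-4.06, -0.14,  0.12]))
```

Call:
jog_arm(
  turn=[
    [0,0,0],
    [0,0,0],
    [0,0,0],
    [0,0,0],
    [0,0,0],
    [0,0,0],
    [-4,0,0],
    [0,0,0],
  ],
  dp=[
    [0,0.3,-3],
    [0,0.3,-5],
    [0,0.3,-5],
    [0,0.4,-5.5],
    [0,0.4,-5.5],
    [0,0.3,-5],
    [0,0.3,-4],
    [0,0,-1],
  ],
  gripper=[1,1,1,1,1,1,1,1],
)

```text
clock: 4.95
eef_pos: [473.2, 162.9, 156.0]
eef_rot: [-1.899, 1.55, 3.047]
wrist_force: [0.5, 0.1, -3.2]
finger_gap: 16.3
```

```bash
python3 - <<'E'
from h import *; from cell import manip,camera,calibration
s=manip.read_state();print(s['qd'].round(3),s['finger_gap'],s['wrist_force'],s['joints'].round(2));print(delta(s,[478,183,165],Rdown(13.5,1)))
n='wrist';c=calibration(n)
p,d=camera(n); cv2.imwrite("pics/w2.png",p[:,:,::-1]); np.savez("w2.npz",p=p,d=d,**c)
W=cloud(d,c['K'],c['world_from_camera']);Z=W[...,2]
m=(np.hypot(W[...,0]-522,W[...,1]-193)<60)&(Z>66)&(Z<105)&(d>0)
m=cv2.morphologyEx(m.astype(np.uint8),cv2.MORPH_OPEN,np.ones((3,3),np.uint8))>0
print(m.sum(),rect(W[m][:,:2]),np.percentile(Z[m],[2,50,98]))
E
```

```text
[ 0.144  0.021  0.003 -0.005 -0.003  0.177] 16.273354161463633 [ 0.52169029  0.07867522 -3.18904535] [0.25 0.23 1.68 0.01 1.26 1.59]
(array([-0.903,  0.911, -1.849]), array([-0.12, -0.38,  1.13]))
312 (array([519.6, 210.5]), array([ 3.9, 37. ], dtype=float32), -76.5) [67.63587462 86.12644725 87.68515041]
```

View pics/w2.png

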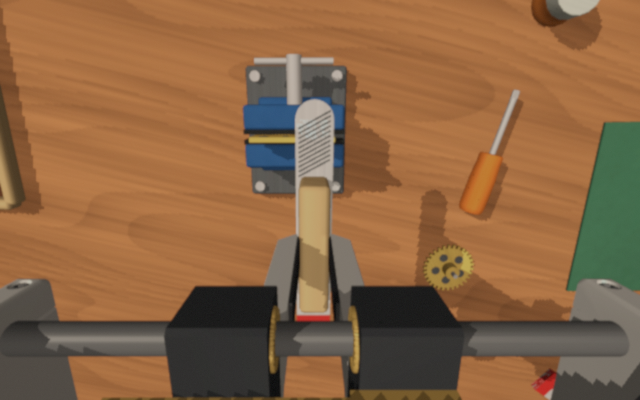

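The wrist view shows the file held straight, with its red heel at (313,318) and nose at (313,105). The brass edge is at row 140 and the file is about 20 mm off to the right of the vise centre. Next I'll align.

Call:
jog_arm(
  turn=[
    [0,-0.4,1.1],
    [0,0,0],
  ],
  dp=[
    [0.5,0.9,-1.8],
    [0.6,0,0],
  ],
  gripper=[1,1],
)

```text
clock: 5.25
eef_pos: [477.4, 181.2, 143.1]
eef_rot: [-1.206, 1.568, -2.547]
wrist_force: [-0.1, -0.6, -2.2]
finger_gap: 16.4
```

```bash
cat > st.py <<'E'
from h import *; from cell import manip
s=manip.read_state();p=s['eef_pos'];c,sn=np.cos(np.radians(13.5)),np.sin(np.radians(13.5))
print('xv %.1f yv %.1f z %.2f'%(p[0]*c+p[1]*sn-553.5,-p[0]*sn+p[1]*c-66,p[2]),'F',s['wrist_force'].round(2),'M',s['moment'].round(2),'qd',abs(s['qd']).max().round(3),'t',s['clock'],'gap',round(s['finger_gap'],1))
f=553.5-45
print(delta(s,[f*c-66*sn,f*sn+66*c,105],Rdown(13.5,1)))
E
python3 st.py
```

```text
xv -47.0 yv -1.3 z 143.07 F [-0.12 -0.63 -2.23] M [0.03 0.   0.01] qd 0.105 t 5.25 gap 16.4
(array([ 3.806,  0.208, -0.131]), array([-0.33,  0.05,  0.14]))
```

Call:
jog_arm(
  turn=[
    [-0.3,0.1,0.1],
    [0,0,0],
    [0,0,0],
  ],
  dp=[
    [2,0.2,-0.1],
    [1.2,0,0],
    [0,0,0],
  ],
  gripper=[1,1,1],
)

```text
clock: 5.62
eef_pos: [478.7, 179.2, 108.4]
eef_rot: [-1.618, 1.567, -2.957]
wrist_force: [0.7, 0.3, -1.1]
finger_gap: 16.5
```

```bash
python3 st.py
```

```text
xv -46.2 yv -3.5 z 108.40 F [ 0.69  0.28 -1.09] M [ 0.02  0.05 -0.04] qd 0.011 t 5.625 gap 16.5
(array([ 0.34 ,  0.124, -0.354]), array([-0.24, -0.01,  0.24]))
```

Call:
jog_arm(
  turn=[
    [-0.2,0,0.2],
    [0,0,0],
  ],
  dp=[
    [0.4,0.1,-0.3],
    [0,0,0],
  ],
  gripper=[1,1],
)

```text
clock: 5.88
eef_pos: [479.4, 182.0, 104.9]
eef_rot: [2.015, 1.57, 0.678]
wrist_force: [-0.5, 0.4, -2.6]
finger_gap: 16.5
```

```bash
python3 st.py
```

```text
xv -44.8 yv -1.0 z 104.94 F [-0.45  0.39 -2.57] M [0.09 0.   0.04] qd 0.01 t 5.875 gap 16.5
(array([-0.006, -0.017, -0.097]), array([-0.09, -0.01, -0.02]))
```

Call:
jog_arm(
  turn=[
    [0,0,0],
    [0,0,0],
  ],
  dp=[
    [0.2,0,0],
    [0,0,0],
  ],
  gripper=[1,1],
)

```text
clock: 6.12
eef_pos: [479.7, 182.1, 103.4]
eef_rot: [1.745, 1.569, 0.408]
wrist_force: [0.1, 0.3, -3.1]
finger_gap: 16.6
```

```bash
python3 st.py
```

```text
xv -44.6 yv -0.9 z 103.38 F [ 0.08  0.25 -3.05] M [-0.   -0.01  0.02] qd 0.006 t 6.125 gap 16.6
(array([-0.162, -0.041, -0.091]), array([-0.07, -0.01, -0.08]))
```

Call:
jog_arm(
  turn=[
    [0,0,0],
    [0,0,0],
    [0,0,0],
  ],
  dp=[
    [0.2,0,0],
    [0.1,0,0],
    [0,0,0],
  ],
  gripper=[1,1,1],
)

```text
clock: 6.5
eef_pos: [479.7, 182.2, 100.4]
eef_rot: [1.706, 1.569, 0.37]
wrist_force: [0.0, -0.2, -2.3]
finger_gap: 16.5
```

Call:
jog_arm(
  turn=[
    [0,0,0],
    [0,0,0],
  ],
  dp=[
    [0.1,0,0],
    [0,0,0],
  ],
  gripper=[1,1],
)

```text
clock: 6.75
eef_pos: [479.7, 182.2, 99.3]
eef_rot: [1.725, 1.569, 0.389]
wrist_force: [-0.7, 0.5, -3.2]
finger_gap: 16.8
```

```bash
python3 st.py
```

```text
xv -44.5 yv -0.8 z 99.34 F [-0.7   0.54 -3.16] M [-0.06  0.04  0.  ] qd 0.002 t 6.75 gap 16.8
(array([-0.566, -0.051, -0.085]), array([-0.07, -0.02, -0.1 ]))
```

Call:
jog_arm(
  turn=[
    [0,0,0],
    [0,0,0],
  ],
  dp=[
    [0.1,0,0],
    [0,0,0],
  ],
  gripper=[1,1],
)

```text
clock: 7.0
eef_pos: [479.8, 182.2, 98.4]
eef_rot: [1.681, 1.569, 0.345]
wrist_force: [-0.0, -0.7, -0.7]
finger_gap: 16.3
```

```bash
python3 st.py
```

```text
xv -44.4 yv -0.8 z 98.41 F [-0.04 -0.69 -0.7 ] M [ 0.04  0.   -0.02] qd 0.004 t 7.0 gap 16.3
(array([-0.659, -0.06 , -0.084]), array([-0.06, -0.01, -0.12]))
```

Call:
jog_arm(
  turn=[
    [0,0,0],
    [0,0,0],
  ],
  dp=[
    [0.05,0,0],
    [0,0,0],
  ],
  gripper=[1,1],
)

```text
clock: 7.25
eef_pos: [479.9, 182.2, 98.1]
eef_rot: [1.699, 1.568, 0.363]
wrist_force: [-0.2, 0.0, -1.0]
finger_gap: 16.1
```

```bash
python3 st.py
```

```text
xv -44.3 yv -0.8 z 98.06 F [-0.2   0.03 -1.04] M [-0.02  0.05 -0.01] qd 0.002 t 7.25 gap 16.1
(array([-0.694, -0.068, -0.084]), array([-0.07, -0.02, -0.13]))
```

Call:
jog_arm(
  turn=[
    [0,0,0],
    [0,0,0],
  ],
  dp=[
    [0.06,0,0],
    [0,0,0],
  ],
  gripper=[1,1],
)

```text
clock: 7.5
eef_pos: [480.0, 182.3, 97.6]
eef_rot: [1.686, 1.568, 0.35]
wrist_force: [-0.9, -0.1, 0.5]
finger_gap: 16.8
```

```bash
python3 st.py
```

```text
xv -44.2 yv -0.8 z 97.60 F [-0.91 -0.06  0.49] M [-0.01  0.11  0.04] qd 0.002 t 7.5 gap 16.8
(array([-0.74 , -0.077, -0.083]), array([-0.07, -0.02, -0.15]))
```

Call:
jog_arm(
  turn=[
    [0,0,0.1],
    [0,0,0],
  ],
  dp=[
    [0.1,0,0],
    [0,0,0],
  ],
  gripper=[1,1],
)

```text
clock: 7.75
eef_pos: [480.2, 182.3, 96.8]
eef_rot: [1.631, 1.566, 0.295]
wrist_force: [-1.8, -0.3, 1.4]
finger_gap: 16.7
```

```bash
python3 st.py
```

```text
xv -44.0 yv -0.8 z 96.78 F [-1.77 -0.28  1.44] M [-0.04  0.11 -0.04] qd 0.004 t 7.75 gap 16.7
(array([-0.823, -0.091, -0.083]), array([-0.07, -0.02, -0.29]))
```

Call:
jog_arm(
  turn=[
    [0,0,-0.3],
    [0,0,0],
  ],
  dp=[
    [0.1,0,0],
    [0,0,0],
  ],
  gripper=[1,1],
)

```text
clock: 8.0
eef_pos: [480.3, 182.4, 96.1]
eef_rot: [-2.978, 1.57, 1.969]
wrist_force: [-1.4, -0.2, 2.7]
finger_gap: 16.7
```

```bash
python3 st.py; python3 - <<'E'
from h import *; from cell import camera,calibration
c=calibration('wrist');p,d=camera('wrist');cv2.imwrite("pics/w3.png",p[:,:,::-1])
W=cloud(d,c['K'],c['world_from_camera']);Z=W[...,2]
cc,sn=np.cos(np.radians(13.5)),np.sin(np.radians(13.5))
xv=W[...,0]*cc+W[...,1]*sn-553.5; yv=-W[...,0]*sn+W[...,1]*cc-66
hsv=cv2.cvtColor(p,cv2.COLOR_RGB2HSV)
for nm,m in(('handle',(abs(yv)<6)&(Z>118)&(Z<140)&(xv>-40)&(xv<0)&(d>0)),('nose',(abs(yv)<8)&(Z>84)&(Z<105)&(xv>0)&(xv<25)&(d>0))):
    if m.sum()>20: print(nm,m.sum(),np.polyfit(xv[m],Z[m],1).round(4),Z[m].mean().round(1),xv[m].mean().round(1),yv[m].mean().round(1))
E
```

```text
xv -43.9 yv -0.8 z 96.06 F [-1.43 -0.18  2.66] M [-0.08  0.14 -0.01] qd 0.004 t 8.0 gap 16.7
(array([-0.894, -0.113, -0.081]), array([-0.07, -0.02,  0.  ]))
handle 1350 [3.800000e-03 1.243322e+02] 124.3 -21.2 -0.0
nose 1029 [4.1000e-02 9.1598e+01] 92.1 12.7 -0.1
```

View pics/w3.png

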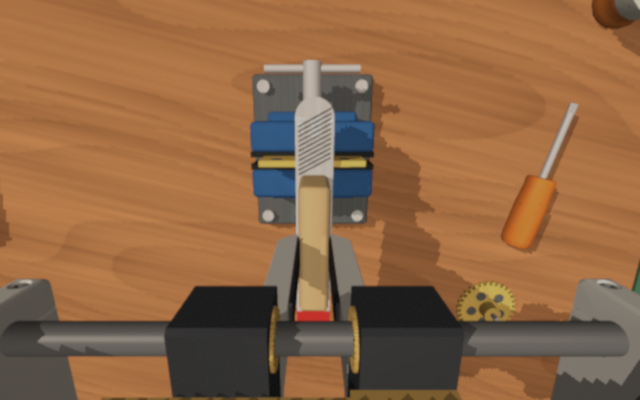

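The file is centred on the edge and nearly level (slope about 0.02), pressing at about 5.4 N. I'm starting the forward stroke.

Call:
jog_arm(
  turn=[
    [0,0,0],
    [0,0,0],
    [0,0,0],
  ],
  dp=[
    [0.1,0,0],
    [0,0.3,0],
    [0,0.3,0],
  ],
  gripper=[1,1,1],
)

```text
clock: 8.43
eef_pos: [486.0, 183.8, 95.4]
eef_rot: [-1.97, 1.57, 2.977]
wrist_force: [-5.7, -2.0, 6.9]
finger_gap: 16.3
```

```bash
python3 st.py
```

```text
xv -38.0 yv -0.8 z 95.37 F [-5.71 -1.96  6.94] M [-0.31  0.97 -0.01] qd 0.067 t 8.425 gap 16.3
(array([-0.962, -0.703, -0.078]), array([-0.06, -0.02,  0.04]))
```

Call:
jog_arm(
  turn=[
    [0,0,0],
    [0,0,0],
  ],
  dp=[
    [-0.03,0.3,0],
    [-0.02,0.3,0],
  ],
  gripper=[1,1],
)

```text
clock: 8.68
eef_pos: [491.2, 185.0, 95.9]
eef_rot: [-1.652, 1.567, -2.988]
wrist_force: [-5.8, -1.8, 6.3]
finger_gap: 16.5
```

```bash
python3 st.py
```

```text
xv -32.7 yv -0.7 z 95.85 F [-5.79 -1.76  6.29] M [-0.27  1.15  0.02] qd 0.069 t 8.675 gap 16.5
(array([-0.91 , -1.236, -0.074]), array([-0.06, -0.02,  0.21]))
```

Call:
jog_arm(
  turn=[
    [0,0,0.2],
    [0,0,0],
  ],
  dp=[
    [-0.05,0.3,0],
    [-0.04,0.3,0],
  ],
  gripper=[1,1],
)

```text
clock: 8.93
eef_pos: [496.5, 186.3, 96.8]
eef_rot: [-1.649, 1.568, -2.985]
wrist_force: [-5.8, -1.7, 6.8]
finger_gap: 16.4
```

```bash
python3 st.py
```

```text
xv -27.3 yv -0.7 z 96.76 F [-5.78 -1.72  6.78] M [-0.24  1.01  0.02] qd 0.074 t 8.925 gap 16.4
(array([-0.819, -1.775, -0.071]), array([-0.06, -0.01,  0.16]))
```

Call:
jog_arm(
  turn=[
    [0,0,0],
    [0,0,0],
  ],
  dp=[
    [-0.06,0.3,0],
    [-0.05,0.3,0],
  ],
  gripper=[1,1],
)

```text
clock: 9.18
eef_pos: [501.8, 187.7, 97.8]
eef_rot: [-1.623, 1.566, -2.959]
wrist_force: [-3.7, -1.2, 4.0]
finger_gap: 16.3
```

```bash
python3 st.py
```

```text
xv -21.7 yv -0.7 z 97.76 F [-3.7  -1.21  4.05] M [-0.22  0.8  -0.06] qd 0.074 t 9.175 gap 16.3
(array([-0.712, -2.333, -0.065]), array([-0.05, -0.02,  0.3 ]))
```

Call:
jog_arm(
  turn=[
    [0,0,0.2],
    [0,0,0],
  ],
  dp=[
    [-0.01,0.3,0],
    [-0.01,0.3,0],
  ],
  gripper=[1,1],
)

```text
clock: 9.43
eef_pos: [507.7, 189.1, 97.8]
eef_rot: [-1.664, 1.568, -3.0]
wrist_force: [-4.2, -1.4, 4.6]
finger_gap: 16.5
```

```bash
python3 st.py
```

```text
xv -15.7 yv -0.7 z 97.78 F [-4.17 -1.38  4.61] M [-0.29  0.8   0.04] qd 0.074 t 9.425 gap 16.5
(array([-0.715, -2.936, -0.063]), array([-0.05, -0.01,  0.14]))
```

Force is about 7.2 N; continuing.

Call:
jog_arm(
  turn=[
    [0,0,0.1],
    [0,0,0],
  ],
  dp=[
    [-0.01,0.3,0],
    [-0.01,0.3,0],
  ],
  gripper=[1,1],
)

```text
clock: 9.68
eef_pos: [513.9, 190.6, 97.9]
eef_rot: [-1.838, 1.57, 3.11]
wrist_force: [-4.3, -1.0, 4.8]
finger_gap: 17.1
```

```bash
python3 st.py
```

```text
xv -9.3 yv -0.6 z 97.94 F [-4.29 -1.    4.76] M [-0.21  0.87  0.06] qd 0.075 t 9.675 gap 17.1
(array([-0.703, -3.569, -0.061]), array([-0.05, -0.01,  0.05]))
```

Call:
jog_arm(
  turn=[
    [0,0,0],
    [0,0,0],
    [0,0,0],
  ],
  dp=[
    [-0.01,0.3,0],
    [0,0.3,0],
    [0,0.3,0],
  ],
  gripper=[1,1,1],
)

```text
clock: 10.05
eef_pos: [523.3, 192.8, 98.0]
eef_rot: [-1.873, 1.57, 3.075]
wrist_force: [-3.2, -0.7, 3.9]
finger_gap: 16.6
```

```bash
python3 st.py
```

```text
xv 0.4 yv -0.7 z 97.98 F [-3.21 -0.67  3.9 ] M [-0.2  0.8  0. ] qd 0.076 t 10.05 gap 16.6
(array([-0.698, -4.539, -0.063]), array([-0.05, -0.02,  0.05]))
```

Call:
jog_arm(
  turn=[
    [0,0,0],
    [0,0,0],
    [0,0,0],
  ],
  dp=[
    [0.02,0.3,0],
    [0.01,0.3,0],
    [0.01,0.3,0],
  ],
  gripper=[1,1,1],
)

```text
clock: 10.42
eef_pos: [532.6, 195.1, 97.6]
eef_rot: [-1.769, 1.57, -3.105]
wrist_force: [-3.9, -1.1, 5.1]
finger_gap: 16.5
```

```bash
python3 st.py
```

```text
xv 9.9 yv -0.7 z 97.57 F [-3.88 -1.15  5.14] M [-0.25  0.96  0.01] qd 0.076 t 10.425 gap 16.5
(array([-0.737, -5.494, -0.063]), array([-0.05, -0.01,  0.07]))
```

Call:
jog_arm(
  turn=[
    [0,0,0],
    [0,0,0],
  ],
  dp=[
    [0.01,0.3,0],
    [0.01,0.3,0],
  ],
  gripper=[1,1],
)

```text
clock: 10.68
eef_pos: [538.8, 196.5, 97.2]
eef_rot: [-1.736, 1.569, -3.073]
wrist_force: [-3.7, -1.3, 4.6]
finger_gap: 16.5
```

```bash
python3 st.py
```

```text
xv 16.3 yv -0.7 z 97.24 F [-3.68 -1.26  4.6 ] M [-0.22  0.89  0.01] qd 0.077 t 10.675 gap 16.5
(array([-0.768, -6.132, -0.065]), array([-0.05, -0.01,  0.08]))
```

Call:
jog_arm(
  turn=[
    [0,0,0],
    [0,0,0],
  ],
  dp=[
    [0.04,0.3,0],
    [0.03,0.3,0],
  ],
  gripper=[1,1],
)

```text
clock: 10.92
eef_pos: [545.0, 198.0, 96.5]
eef_rot: [-1.748, 1.569, -3.084]
wrist_force: [-4.3, -0.8, 4.6]
finger_gap: 16.5
```

```bash
python3 st.py
```

```text
xv 22.7 yv -0.7 z 96.55 F [-4.33 -0.8   4.58] M [-0.27  1.07 -0.02] qd 0.075 t 10.925 gap 16.5
(array([-0.835, -6.771, -0.062]), array([-0.05, -0.01,  0.08]))
```

Call:
jog_arm(
  turn=[
    [0,0,0],
    [0,0,0],
  ],
  dp=[
    [0.04,0.3,0],
    [0.04,0.3,0],
  ],
  gripper=[1,1],
)

```text
clock: 11.18
eef_pos: [551.2, 199.5, 95.8]
eef_rot: [-1.72, 1.569, -3.056]
wrist_force: [-4.1, -1.0, 5.0]
finger_gap: 16.8
```

```bash
python3 st.py
```

```text
xv 29.0 yv -0.7 z 95.78 F [-4.11 -1.02  5.02] M [-0.23  1.12  0.03] qd 0.073 t 11.175 gap 16.8
(array([-0.91 , -7.406, -0.064]), array([-0.05, -0.01,  0.09]))
```

Call:
jog_arm(
  turn=[
    [0,0,0.7],
    [0,0,0.7],
  ],
  dp=[
    [0.01,0.3,0],
    [0.01,0.3,0],
  ],
  gripper=[1,1],
)

```text
clock: 11.42
eef_pos: [557.5, 201.0, 95.6]
eef_rot: [1.582, 1.548, 0.246]
wrist_force: [-4.5, -1.1, 5.6]
finger_gap: 16.9
```

```bash
python3 st.py
```

```text
xv 35.5 yv -0.7 z 95.59 F [-4.51 -1.15  5.65] M [-0.28  1.19  0.04] qd 0.103 t 11.425 gap 16.9
(array([-1.127, -8.024, -0.064]), array([-0.05, -0.01, -1.32]))
```

Call:
jog_arm(
  turn=[
    [0,0,0.4],
    [0,0,0.4],
  ],
  dp=[
    [0.01,0.3,0],
    [0.01,0.3,0],
  ],
  gripper=[1,1],
)

```text
clock: 11.68
eef_pos: [563.6, 202.4, 95.6]
eef_rot: [1.577, 1.534, 0.241]
wrist_force: [-3.9, -1.4, 5.5]
finger_gap: 16.7
```

```bash
python3 st.py
```

```text
xv 41.8 yv -0.7 z 95.58 F [-3.88 -1.4   5.51] M [-0.27  1.12  0.03] qd 0.05 t 11.675 gap 16.7
(array([-1.265, -8.635, -0.065]), array([-0.05, -0.01, -2.14]))
```

Call:
jog_arm(
  turn=[
    [0,0,0.2],
    [0,0,0.2],
  ],
  dp=[
    [0.02,0.3,0],
    [0.02,0.2,0],
  ],
  gripper=[1,1],
)

```text
clock: 11.92
eef_pos: [568.8, 203.7, 95.3]
eef_rot: [1.576, 1.526, 0.24]
wrist_force: [-4.3, -0.2, 4.9]
finger_gap: 16.4
```

```bash
python3 st.py;cat > tilt.py <<'E'
import sys
from h import *; from cell import camera,calibration,manip
s=manip.read_state();q=s['eef_pos'];R=cur(s)
c=calibration('wrist');p,d=camera('wrist');cv2.imwrite(f"pics/{sys.argv[1]}.png",p[:,:,::-1])
W=cloud(d,c['K'],c['world_from_camera']);L=(W-q)@R  # tool frame: x down,y fwd,z right
x,y,z=[L[...,i] for i in range(3)]
for nm,m in(('handle top',(abs(z)<6)&(x<-18)&(x>-45)&(y>15)&(y<37)&(d>0)),('nose top',(abs(z)<8)&(x>-5)&(x<20)&(y>48)&(y<70)&(d>0))):
    if m.sum()>20: print(nm,m.sum(),'nose-down slope rel tool',np.polyfit(y[m],x[m],1).round(4),'mean x,y,z',L[m].mean(0).round(1))
E
python3 tilt.py w4
```

```text
xv 47.1 yv -0.7 z 95.28 F [-4.26 -0.24  4.92] M [-0.31  1.15 -0.02] qd 0.023 t 11.925 gap 16.4
(array([-1.38 , -9.157, -0.063]), array([-0.05, -0.01, -2.54]))
handle top 812 nose-down slope rel tool [  0.1143 -27.5397] mean x,y,z [-24.6  26.1   0.1]
nose top 854 nose-down slope rel tool [0.1187 6.0917] mean x,y,z [13.1 59.2  0.1]
```

Call:
jog_arm(
  turn=[
    [0,0,0],
    [0,0,0],
    [0,0,0],
    [0,0,0],
  ],
  dp=[
    [-1,0,0],
    [-1.5,0,0],
    [-0.3,0,0],
    [0,0,0],
  ],
  gripper=[1,1,1,1],
)

```text
clock: 12.48
eef_pos: [568.3, 203.5, 124.9]
eef_rot: [1.576, 1.524, 0.24]
wrist_force: [-0.4, 0.4, -1.3]
finger_gap: 16.5
```

```bash
python3 st.py;python3 tilt.py w5
```

```text
xv 46.6 yv -0.8 z 124.91 F [-0.37  0.38 -1.33] M [-0.03  0.09 -0.05] qd 0.006 t 12.475 gap 16.5
(array([ 1.563, -9.239, -0.068]), array([-0.05, -0.01, -2.66]))
handle top 816 nose-down slope rel tool [ 9.50000e-03 -2.75624e+01] mean x,y,z [-27.3  26.3  -0. ]
nose top 889 nose-down slope rel tool [2.7000e-03 6.4539e+00] mean x,y,z [ 6.6 59.2  0. ]
```

View pics/w5.png

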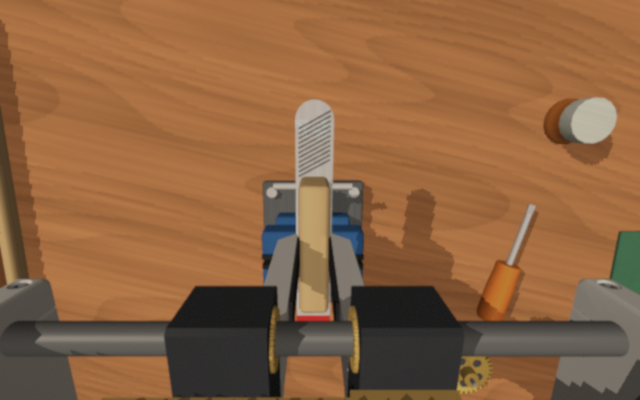

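The lift is clear and the file sprang straight in the grip (slope about 0). Next is the return, held high.

Call:
jog_arm(
  turn=[
    [0,0,-2.6],
    [0,0,0],
    [0,0,0],
    [0,0,0],
  ],
  dp=[
    [0,-2,-0.1],
    [0,-3.5,0],
    [0,-3.5,0],
    [0,-0.3,0],
  ],
  gripper=[1,1,1,1],
)

```text
clock: 13.02
eef_pos: [474.7, 182.1, 122.2]
eef_rot: [-1.617, 1.569, -2.953]
wrist_force: [1.6, -0.6, -3.5]
finger_gap: 16.6
```

```bash
python3 st.py
```

```text
xv -49.4 yv 0.2 z 122.19 F [ 1.55 -0.59 -3.46] M [ 0.   -0.06  0.04] qd 0.023 t 13.025 gap 16.6
(array([1.718, 0.445, 0.021]), array([-0.07, -0.01,  0.13]))
```

Call:
jog_arm(
  turn=[
    [0,0,0],
    [0,0,0],
    [0,0,0],
    [0,0,0],
  ],
  dp=[
    [1.2,0.3,0],
    [0.6,0,0],
    [0.2,0,0],
    [0,0,0],
  ],
  gripper=[1,1,1,1],
)

```text
clock: 13.52
eef_pos: [479.4, 183.1, 99.8]
eef_rot: [-1.593, 1.568, -2.93]
wrist_force: [0.2, 0.4, -2.2]
finger_gap: 16.6
```

```bash
python3 st.py
```

```text
xv -44.7 yv 0.1 z 99.85 F [ 0.23  0.39 -2.16] M [ 0.05 -0.04 -0.  ] qd 0.007 t 13.525 gap 16.6
(array([-0.515, -0.036,  0.011]), array([-0.08, -0.  ,  0.15]))
```

Call:
jog_arm(
  turn=[
    [0,0,0],
    [0,0,0],
    [0,0,0],
    [0,0,0],
  ],
  dp=[
    [-0.1,-0.2,0],
    [0,0,0],
    [0.15,0,0],
    [0.15,0,0],
  ],
  gripper=[1,1,1,1],
)

```text
clock: 14.02
eef_pos: [477.7, 182.7, 98.3]
eef_rot: [-1.645, 1.569, -2.982]
wrist_force: [-0.5, -0.1, -0.2]
finger_gap: 16.5
```

```bash
python3 st.py
```

```text
xv -46.3 yv 0.1 z 98.33 F [-0.53 -0.05 -0.22] M [-0.01  0.03  0.01] qd 0.027 t 14.025 gap 16.5
(array([-0.667,  0.132,  0.009]), array([-0.08, -0.01,  0.09]))
```

Call:
jog_arm(
  turn=[
    [0,0,0],
    [0,0,0],
    [0,0,0],
  ],
  dp=[
    [0.1,0,0],
    [0.1,0,0],
    [0,0,0],
  ],
  gripper=[1,1,1],
)

```text
clock: 14.4
eef_pos: [478.0, 182.8, 96.7]
eef_rot: [-1.804, 1.57, -3.141]
wrist_force: [-1.4, -0.7, 0.3]
finger_gap: 16.6
```

```bash
python3 st.py
```

```text
xv -46.0 yv 0.1 z 96.72 F [-1.38 -0.67  0.3 ] M [-0.02  0.09  0.03] qd 0.003 t 14.4 gap 16.6
(array([-0.828,  0.103,  0.015]), array([-0.08, -0.01,  0.04]))
```

Call:
jog_arm(
  turn=[
    [0,0,0],
    [0,0,0],
    [0,0,0],
  ],
  dp=[
    [0.12,0,0],
    [0.08,0,0],
    [0,0,0],
  ],
  gripper=[1,1,1],
)

```text
clock: 14.78
eef_pos: [478.3, 182.9, 95.2]
eef_rot: [2.03, 1.57, 0.693]
wrist_force: [-1.3, 0.2, 4.0]
finger_gap: 16.8
```

```bash
python3 st.py
```

```text
xv -45.7 yv 0.2 z 95.20 F [-1.3   0.17  3.98] M [-0.09  0.15 -0.02] qd 0.003 t 14.775 gap 16.8
(array([-0.98 ,  0.074,  0.015]), array([-0.08, -0.01, -0.02]))
```

Call:
jog_arm(
  turn=[
    [0,0,0],
    [0,0,0],
    [0,0,0],
  ],
  dp=[
    [0.01,0,0],
    [0,0.3,0],
    [-0.03,0.3,0],
  ],
  gripper=[1,1,1],
)

```text
clock: 15.15
eef_pos: [483.9, 184.2, 95.5]
eef_rot: [-1.763, 1.57, -3.099]
wrist_force: [-6.2, -1.5, 6.6]
finger_gap: 16.7
```

```bash
python3 st.py
```

```text
xv -40.0 yv 0.2 z 95.52 F [-6.2  -1.48  6.59] M [-0.24  1.03 -0.06] qd 0.068 t 15.15 gap 16.7
(array([-0.947, -0.506,  0.016]), array([-0.08, -0.01,  0.05]))
```

Force is about 9.2 N with the edge sliding; continuing.

Call:
jog_arm(
  turn=[
    [0,0,0],
    [0,0,0],
  ],
  dp=[
    [-0.04,0.3,0],
    [-0.03,0.3,0],
  ],
  gripper=[1,1],
)

```text
clock: 15.4
eef_pos: [489.3, 185.5, 96.1]
eef_rot: [-1.614, 1.567, -2.951]
wrist_force: [-6.2, -1.4, 5.7]
finger_gap: 16.8
```

```bash
python3 st.py
```

```text
xv -34.4 yv 0.2 z 96.09 F [-6.17 -1.44  5.75] M [-0.28  1.06 -0.04] qd 0.073 t 15.4 gap 16.8
(array([-0.888, -1.06 ,  0.02 ]), array([-0.08, -0.01,  0.2 ]))
```

Call:
jog_arm(
  turn=[
    [0,0,0.2],
    [0,0,0],
  ],
  dp=[
    [-0.05,0.3,0],
    [-0.05,0.3,0],
  ],
  gripper=[1,1],
)

```text
clock: 15.65
eef_pos: [494.6, 186.9, 96.9]
eef_rot: [-1.61, 1.568, -2.946]
wrist_force: [-4.4, -0.4, 5.7]
finger_gap: 16.6
```

```bash
python3 st.py
```

```text
xv -28.9 yv 0.2 z 96.87 F [-4.41 -0.37  5.71] M [-0.26  0.97 -0.02] qd 0.076 t 15.65 gap 16.6
(array([-0.809, -1.612,  0.024]), array([-0.07, -0.01,  0.15]))
```

Call:
jog_arm(
  turn=[
    [0,0,0.1],
    [0,0,0],
  ],
  dp=[
    [-0.05,0.3,0],
    [-0.03,0.3,0],
  ],
  gripper=[1,1],
)

```text
clock: 15.9
eef_pos: [500.1, 188.2, 97.4]
eef_rot: [-1.604, 1.568, -2.941]
wrist_force: [-5.3, -1.2, 4.8]
finger_gap: 16.5
```

```bash
python3 st.py
```

```text
xv -23.3 yv 0.2 z 97.41 F [-5.33 -1.24  4.83] M [-0.19  0.86  0.04] qd 0.076 t 15.9 gap 16.5
(array([-0.752, -2.176,  0.026]), array([-0.07, -0.01,  0.18]))
```

Call:
jog_arm(
  turn=[
    [0,0,0.2],
    [0,0,0],
  ],
  dp=[
    [-0.02,0.3,0],
    [-0.02,0.3,0],
  ],
  gripper=[1,1],
)

```text
clock: 16.15
eef_pos: [505.7, 189.6, 97.6]
eef_rot: [-1.622, 1.569, -2.959]
wrist_force: [-4.4, -0.5, 5.6]
finger_gap: 16.4
```

```bash
python3 st.py
```

```text
xv -17.6 yv 0.3 z 97.60 F [-4.42 -0.47  5.59] M [-0.2   0.95 -0.04] qd 0.076 t 16.15 gap 16.4
(array([-0.736, -2.745,  0.031]), array([-0.07, -0.01,  0.1 ]))
```

Call:
jog_arm(
  turn=[
    [0,0,0.1],
    [0,0,0],
    [0,0,0],
  ],
  dp=[
    [-0.02,0.3,0],
    [-0.01,0.3,0],
    [-0.01,0.3,0],
  ],
  gripper=[1,1,1],
)

```text
clock: 16.52
eef_pos: [514.0, 191.6, 97.7]
eef_rot: [-1.591, 1.567, -2.928]
wrist_force: [-4.7, -1.5, 5.8]
finger_gap: 16.5
```

```bash
python3 st.py
```

```text
xv -8.9 yv 0.3 z 97.73 F [-4.7  -1.5   5.77] M [-0.31  1.02 -0.02] qd 0.072 t 16.525 gap 16.5
(array([-0.715, -3.607,  0.034]), array([-0.06, -0.  ,  0.19]))
```

Call:
jog_arm(
  turn=[
    [0,0,0.2],
    [0,0,0],
    [0,0,0],
  ],
  dp=[
    [-0.03,0.3,0],
    [-0.01,0.3,0],
    [0,0.3,0],
  ],
  gripper=[1,1,1],
)

```text
clock: 16.9
eef_pos: [522.7, 193.7, 97.9]
eef_rot: [-1.591, 1.569, -2.927]
wrist_force: [-3.4, -0.7, 4.8]
finger_gap: 16.4
```

```bash
python3 st.py
```

```text
xv 0.0 yv 0.3 z 97.86 F [-3.36 -0.68  4.81] M [-0.28  0.86  0.03] qd 0.074 t 16.9 gap 16.4
(array([-0.705, -4.504,  0.035]), array([-0.06, -0.  ,  0.12]))
```

Call:
jog_arm(
  turn=[
    [0,0,0.1],
    [0,0,0],
    [0,0,0],
  ],
  dp=[
    [0,0.3,0],
    [0,0.3,0],
    [0.01,0.3,0],
  ],
  gripper=[1,1,1],
)

```text
clock: 17.27
eef_pos: [532.0, 195.9, 97.6]
eef_rot: [-1.568, 1.57, -2.904]
wrist_force: [-3.7, -0.5, 5.0]
finger_gap: 16.6
```

```bash
python3 st.py
```

```text
xv 9.5 yv 0.3 z 97.59 F [-3.67 -0.51  5.01] M [-0.23  0.91  0.01] qd 0.075 t 17.275 gap 16.6
(array([-0.736, -5.451,  0.036]), array([-0.06,  0.  ,  0.05]))
```

Call:
jog_arm(
  turn=[
    [0,0,0.2],
    [0,0,0.2],
  ],
  dp=[
    [0.01,0.3,0],
    [0.01,0.3,0],
  ],
  gripper=[1,1],
)

```text
clock: 17.52
eef_pos: [538.2, 197.4, 97.3]
eef_rot: [1.577, 1.564, 0.241]
wrist_force: [-4.0, -1.5, 4.4]
finger_gap: 16.6
```

```bash
python3 st.py
```

```text
xv 15.9 yv 0.3 z 97.31 F [-4.04 -1.51  4.44] M [-0.27  1.01  0.04] qd 0.051 t 17.525 gap 16.6
(array([-0.808, -6.085,  0.038]), array([-0.06, -0.  , -0.36]))
```

Call:
jog_arm(
  turn=[
    [0,0,0.4],
    [0,0,0.4],
  ],
  dp=[
    [0.03,0.3,0],
    [0.02,0.3,0],
  ],
  gripper=[1,1],
)

```text
clock: 17.77
eef_pos: [544.4, 198.9, 96.9]
eef_rot: [1.573, 1.55, 0.237]
wrist_force: [-4.5, -1.8, 6.0]
finger_gap: 16.3
```

```bash
python3 st.py
```

```text
xv 22.3 yv 0.3 z 96.90 F [-4.48 -1.76  5.96] M [-0.29  1.09 -0.05] qd 0.055 t 17.775 gap 16.3
(array([-0.952, -6.709,  0.035]), array([-0.07, -0.  , -1.21]))
```

Call:
jog_arm(
  turn=[
    [0,0,0.3],
    [0,0,0.3],
  ],
  dp=[
    [0.01,0.3,0],
    [0.01,0.3,0],
  ],
  gripper=[1,1],
)

```text
clock: 18.02
eef_pos: [550.5, 200.4, 96.9]
eef_rot: [1.573, 1.538, 0.237]
wrist_force: [-4.3, -0.9, 4.4]
finger_gap: 16.7
```

```bash
python3 st.py
```

```text
xv 28.6 yv 0.3 z 96.86 F [-4.32 -0.85  4.36] M [-0.22  1.01  0.03] qd 0.035 t 18.025 gap 16.7
(array([-1.051, -7.328,  0.039]), array([-0.06, -0.  , -1.85]))
```

Call:
jog_arm(
  turn=[
    [0,0,0.3],
    [0,0,0.3],
  ],
  dp=[
    [0.05,0.3,0],
    [0.04,0.3,0],
  ],
  gripper=[1,1],
)

```text
clock: 18.27
eef_pos: [556.7, 201.8, 96.2]
eef_rot: [1.572, 1.527, 0.235]
wrist_force: [-4.2, -1.3, 5.1]
finger_gap: 16.6
```

```bash
python3 st.py
```

```text
xv 34.9 yv 0.3 z 96.18 F [-4.22 -1.29  5.06] M [-0.32  1.19 -0.01] qd 0.036 t 18.275 gap 16.6
(array([-1.227, -7.949,  0.038]), array([-0.06, -0.  , -2.49]))
```

Call:
jog_arm(
  turn=[
    [0,0,0.2],
    [0,0,0.2],
  ],
  dp=[
    [0.04,0.3,0],
    [0.04,0.3,0],
  ],
  gripper=[1,1],
)

```text
clock: 18.52
eef_pos: [562.8, 203.3, 95.7]
eef_rot: [1.572, 1.52, 0.235]
wrist_force: [-4.4, -1.4, 5.7]
finger_gap: 16.9
```

```bash
python3 st.py
```

```text
xv 41.2 yv 0.3 z 95.69 F [-4.44 -1.43  5.67] M [-0.3   1.28  0.04] qd 0.047 t 18.525 gap 16.9
(array([-1.367, -8.566,  0.041]), array([-0.06, -0.  , -2.91]))
```

Call:
jog_arm(
  turn=[
    [0,0,0.2],
    [0,0,0.2],
    [0,0,0],
    [0,0,0],
    [0,0,0],
    [0,0,0],
  ],
  dp=[
    [0.03,0.3,0],
    [0.02,0.2,0],
    [-1,0,0],
    [-2,0,0],
    [-2,0,0],
    [0,0,0],
  ],
  gripper=[1,1,1,1,1,1],
)

```text
clock: 19.27
eef_pos: [566.0, 203.9, 146.6]
eef_rot: [1.571, 1.511, 0.234]
wrist_force: [0.8, -0.0, -2.0]
finger_gap: 16.5
```

```bash
python3 st.py; python3 tilt.py w6; python3 - <<'E'
from h import *; from cell import manip
s=manip.read_state();print(delta(s,[522.5,-184.7,150],Rdown(9.4,1)))
E
```

```text
xv 44.5 yv 0.2 z 146.55 F [ 0.76 -0.04 -2.03] M [-0.02  0.1  -0.  ] qd 0.027 t 19.275 gap 16.5
(array([ 3.61 , -9.184,  0.028]), array([-0.07,  0.  , -3.44]))
handle top 804 nose-down slope rel tool [ 3.9000e-03 -2.7378e+01] mean x,y,z [-27.3  26.2   0. ]
nose top 880 nose-down slope rel tool [5.2000e-03 6.2623e+00] mean x,y,z [ 6.6 59.2  0.1]
(array([ -1.227, -13.16 ,  36.79 ]), array([ 4.03, -0.11, -3.33]))
```

Both strokes are done and the file is straight in the grip. Next I'll carry it back to the mat.

Call:
jog_arm(
  turn=[
    [0,0,-3.4],
    [0,0,0],
    [0,0,0],
    [0,0,0],
    [0,0,0],
    [0,0,0],
    [0,0,0],
    [0,0,0],
  ],
  dp=[
    [-1,-1,1],
    [-0.3,-1.8,4.5],
    [-0.3,-1.8,5.5],
    [0,-1.8,5.5],
    [0,-1.8,5.5],
    [0,-1.8,5.5],
    [0,-1.8,5.5],
    [0,-0.9,3],
  ],
  gripper=[1,1,1,1,1,1,1,1],
)

```text
clock: 20.32
eef_pos: [522.1, -185.6, 152.8]
eef_rot: [-1.755, 1.56, -3.088]
wrist_force: [-0.1, 0.1, -2.7]
finger_gap: 16.5
```

```bash
cat > st2.py <<'E'
from h import *; from cell import manip
s=manip.read_state();print(s['eef_pos'].round(1),s['wrist_force'].round(2),abs(s['qd']).max());print(delta(s,[523,-184.6,50],Rdown(13.5,1)))
E
python3 st2.py
```

```text
[ 522.1 -185.6  152.8] [-0.07  0.11 -2.65] 0.43431589742250065
(array([10.277,  0.217, -0.06 ]), array([ 0.17, -0.11,  0.59]))
```

Call:
jog_arm(
  turn=[
    [0.2,-0.1,0.6],
    [0,0,0],
    [0,0,0],
    [0,0,0],
    [0,0,0],
  ],
  dp=[
    [2,0.1,0],
    [4,0,0],
    [3,0,0],
    [0.8,0,0],
    [0,0,0],
  ],
  gripper=[1,1,1,1,1],
)

```text
clock: 20.95
eef_pos: [521.3, -188.3, 48.4]
eef_rot: [-2.265, 1.568, 2.678]
wrist_force: [0.2, -0.1, -2.3]
finger_gap: 16.7
```

```bash
python3 st2.py
```

```text
[ 521.3 -188.3   48.4] [ 0.16 -0.07 -2.27] 0.0018441064769069357
(array([-0.159,  0.248, -0.319]), array([-0.3 , -0.09,  0.11]))
```

Call:
jog_arm(
  turn=[
    [-0.3,-0.1,0.1],
    [0,0,0],
    [0,0,0],
    [0,0,0],
  ],
  dp=[
    [1,0.2,-0.3],
    [1.2,0,0],
    [0.5,0,0],
    [0,0,0],
  ],
  gripper=[1,1,1,1],
)

```text
clock: 21.45
eef_pos: [523.8, -184.9, 21.5]
eef_rot: [0.857, 1.567, -0.478]
wrist_force: [0.6, -0.4, -3.4]
finger_gap: 16.5
```

```bash
python3 st2.py
```

```text
[ 523.8 -184.9   21.5] [ 0.62 -0.44 -3.35] 0.003953695462539531
(array([-2.846, -0.065, -0.037]), array([ 0.05,  0.13, -0.15]))
```

Call:
jog_arm(
  turn=[
    [0,0.1,-0.2],
    [0,0,0],
    [0,0,0],
  ],
  dp=[
    [0.4,0,0],
    [0.1,0,0],
    [0,0,0],
  ],
  gripper=[1,1,1],
)

```text
clock: 21.82
eef_pos: [524.2, -185.1, 16.8]
eef_rot: [-0.423, 1.57, -1.758]
wrist_force: [0.9, -1.0, -2.1]
finger_gap: 16.7
```

```bash
python3 st2.py
```

```text
[ 524.2 -185.1   16.8] [ 0.89 -1.01 -2.05] 0.001387368964033041
(array([-3.322, -0.103, -0.071]), array([0.04, 0.05, 0.02]))
```

Call:
jog_arm(
  turn=[
    [0,0,0],
    [0,0,0],
  ],
  dp=[
    [0.08,0,0],
    [0,0,0],
  ],
  gripper=[1,1],
)

```text
clock: 22.08
eef_pos: [524.3, -185.1, 16.1]
eef_rot: [-0.133, 1.57, -1.467]
wrist_force: [-0.6, 0.3, -1.8]
finger_gap: 16.6
```

```bash
python3 st2.py
```

```text
[ 524.3 -185.1   16.1] [-0.55  0.25 -1.84] 0.002834303077278964
(array([-3.388, -0.11 , -0.076]), array([0.04, 0.06, 0.01]))
```

Call:
jog_arm(
  turn=[
    [0,0,0],
    [0,0,0],
    [0,0,0],
    [0,0,0],
    [0,0,0],
  ],
  dp=[
    [0.02,0,0],
    [0,0,0],
    [0,0,0],
    [0,0,0],
    [0,0,0],
  ],
  gripper=[0.75,0.6,0.4,0.4,0.4],
)

```text
clock: 22.7
eef_pos: [524.8, -185.4, 16.7]
eef_rot: [0.525, 1.568, -0.81]
wrist_force: [-0.2, 0.7, 0.9]
finger_gap: 56.1
```

Call:
jog_arm(
  turn=[
    [0,0,0],
    [0,0,0],
    [0,0,0],
    [0,0,0],
    [0,0,0],
  ],
  dp=[
    [-2,0,0],
    [-4,0,0],
    [-5,0,0],
    [-4,0,0],
    [0,0,0],
  ],
  gripper=[0.4,0.4,0.3,0.2,0.2],
)

```text
clock: 23.32
eef_pos: [524.2, -185.0, 170.9]
eef_rot: [0.154, 1.569, -1.18]
wrist_force: [0.0, -0.3, -0.9]
finger_gap: 75.2
```

```bash
python3 - <<'E'
from h import *
from cell import manip,camera,calibration
c=calibration('wrist');p,d=camera('wrist');cv2.imwrite('pics/w7.png',p[:,:,::-1])
W=cloud(d,c['K'],c['world_from_camera']);X,Y,Z=[W[...,i] for i in range(3)]
hsv=cv2.cvtColor(p,cv2.COLOR_RGB2HSV); H,S,V=[hsv[...,i].astype(int) for i in range(3)]
near=(np.hypot(X-517,Y+187)<125)&(d>0)&(Z<60)
def rep(nm,m):
    m=cv2.morphologyEx(m.astype(np.uint8),cv2.MORPH_OPEN,np.ones((3,3),np.uint8))>0
    A=np.c_[W[m][:,:2],np.ones(m.sum())]
    print(nm,m.sum(),rect(W[m][:,:2]),'z',np.round(np.percentile(Z[m],[2,50,98]),1),np.linalg.lstsq(A,W[m][:,2],rcond=None)[0][:2].round(3))
rep('mat',near&(H>60)&(H<90)&(S>80)); rep('handle',near&(Z>36)); rep('blade',near&(S<60)&(Z>4)&(Z<20))
z=np.load('top0.npz');p,d=camera('top');cv2.imwrite('pics/top1.png',p[:,:,::-1])
E
```

```text
mat 9079 (array([ 522.2, -184.9]), array([ 87. , 196.1], dtype=float32), 14.3) z [1.7 3.3 4.8] [-0.     0.001]
handle 1296 (array([ 523.6, -184.2]), array([17.8, 79. ], dtype=float32), 13.1) z [40.2 43.  44.7] [-0.002 -0.011]
blade 1179 (array([ 534.4, -181.7]), array([ 23.9, 149.5], dtype=float32), 13.1) z [ 7.7  9.3 10.9] [ 0.    -0.003]
```

View pics/w7.png

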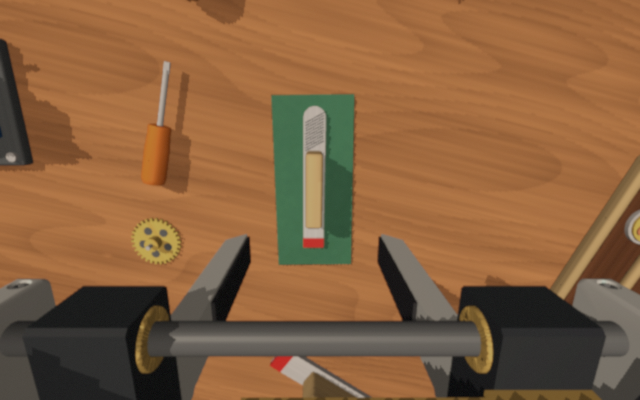

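View pics/top1.png

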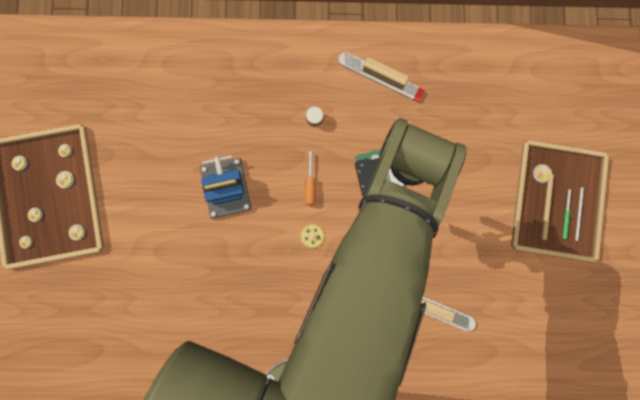

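The wrist view shows the file flat in the middle of the mat at (313,180), released. In the top view the wheel (312,236), driver (310,180), jar (314,116) and vise (225,187) are where they started. I'm handing the job in.

```bash
python3 -c "
from cell import order
print(order.sign_off())"
```

```text
the job is handed in; nothing more can be done
None
```

I took the small file from the green mat, found the brass edge by touch and gave it two full forward strokes. Each stroke ran from about 45 mm short of the plate to about 45 mm past it. I lifted the file at least 30 mm clear after each one, then laid it back on the mat, let go and handed the job in at about 23 s of robot time. The hand-in reports no verdict.

- **Force:** the readings, with the file's weight taken out, stayed between about 6.5 and 9.7 N during the strokes. They were taken once every two or three moves, with about 0.5 N of noise, so a brief peak between readings would not show.
- **Tilt:** the grip gave slightly under load, so the file tipped nose-down by about 0.07 rad at the end of the first stroke (limit 0.14). It sprang straight again on both lifts. I did not measure tilt under load in the second stroke, but I tilted the tool a little nose-up to offset it.
- **Position:** the file lies flat, handle up, about 1.5 mm from the mat's middle.
- **Bench:** in the last top view the wheel, driver, jar and vise are where they started. I checked this by eye only and did not re-measure the plate's spring-back.
- **Disagreement:** the cameras disagreed by 2–3 mm on where the plate is, which is small against the stroke margins.

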